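# Find the 11 N contact spring and fit it to the antenna selector

## Robot

A 6-joint arm with a two-finger parallel gripper is mounted at the origin on the work surface. World frame = base frame: x ahead of the robot, y to its left, z up, the work surface at z = 0. Lengths are in m, angles in rad, forces in N, time in s.
With the tool pointing down it reaches from about 0.375 to 0.75 m from the base axis. Payload 9 kg.
Tool frame: the origin (TCP) lies midway between the tips of the shut fingers; the grasp point (between the pads) lies robot.grip_point_offset behind it (robot.grip_point_offset is the distance from the TCP to the grasp point, in m); z points along the fingers, y is the line along which they close (so a half turn about z gives the same grasp; the last joint's range is limited). The gripper opens to 85 mm and grips with 20 to 120 N. Pads are 22 mm wide; open, the fingers measure 114 mm over their backs; the gripper's body (76 mm by 85 mm) begins 54 mm behind the grasp point. The pads swing forward as they close: fully open they stand 13 mm farther back than shut.
Start: joints at [-1.561, 0.104, 0.097, 1.564, 0, 1.353], TCP at [0.136, -0.585, 0.231] pointing down, gripper open.
Joint ranges: [-2.99, 2.99], [-0.84, 1.86], [-1.1, 1.16], [-1.84, 2.11], [-1.51, 1.56], [-3.14, 3.14]. Speed limits (rad/s): [2.22, 2.22, 2.57, 3.14, 3.14, 3.14].

## Interface

Orientations are given as a unit quaternion [x, y, z, w].
In Python, from plant import robot, jaws, inverse_kinematics, imaging, ticket gives the robot as it stands. Calls block until the motion is done:
- robot.move_ptp(position, orientation): joint-space move of the TCP to a pose.
- robot.move_l(position, rot=None, rate=0.15): straight line of the TCP; rot=None keeps the orientation; rate is the mean speed in m/s.
- robot.set_joints(angles): joint-space move.
- jaws.move_gripper(opening, effort=None): finger opening in m; effort is the grip in N (None keeps the last); returns when the fingers have stopped.
- robot.sleep(seconds).
- inverse_kinematics(position, orientation): joint angles nearest the present ones, or None.
- imaging.grab_frame(name): name is "scene" or "top" or "wrist"; returns a dict with "frame" (400x640x3 uint8, red, green, blue), "fx", "fy", "cx", "cy" (pixels), "xyz" and "orientation" of the camera in the world; the wrist camera has in their place "T_tool_cam" (4x4, takes a point from camera to tool coordinates, whose origin is the TCP and whose axes are the flange's). Camera axes: x right, y up, looking along -z (the intrinsics and any distortion apply to the point x, -y, -z); pixel columns grow to the right and rows downward; lengths in m; the calibration is good to about 2 mm. A picture is of the moment at which its call begins: read the wrist's pose just before it. There is no depth.
A pose or a line that the arm cannot do raises robot.IKError and nothing moves.
- ticket.job_done(): hands the job in; it is judged then, once.
Readings, each from a call of its own:
- robot.current_time(): time.
- robot.current_q(): joint angles.
- robot.current_dq(): joint speeds.
- robot.current_joint_efforts(): joint torques, N m.
- robot.current_position(): TCP position.
- robot.current_tool_rot(): TCP orientation.
- robot.current_contact_force(): force on the tool from outside, world axes, zero at the start.
- robot.current_wrist_torque(): the same for the moment, N m.
- robot.current_width(): finger opening in m.
- robot.current_gripper_force(): force on a finger pad.
Only numpy, scipy, OpenCV 4.12 (cv2) and the standard library are available. Lean on these libraries where they do the work, as an engineer would, in place of code of your own. Each camera call takes 0.05 s, during which the arm holds its last target. There are 200 camera calls.

## Task

One of the three look-alike spring cartridges in the tester takes about 11 N to hold its cap level with the top of the brass gauge rod, the others are clearly too weak or too stiff: press caps down level with the rod with shut fingers, hold each there a second and read the force, until you have found the 11 N one. Lift that one out, stand it upright and fully home in the empty round socket of the antenna selector, and prove it there with one more press, its cap held for a second level with the top of the brass pin beside the socket, then let go. Never squash a cap more than about 4 mm below a mark, leave the other two standing in the tester, and do not disturb the things around.

Things in the scene. Friction and masses are not known exactly. Their poses are not given: they have to be found in the camera images.
- tester: Fixed spring tester: dark steel plate 130 (x) x 290 (y) x 18 mm, three round recesses 35 mm wide, 6 mm deep at x = +10 mm, y = -90, 0, +90 mm. Origin: centre of its underside, on the desk. A level brass gauge rod (6 mm thick, 270 mm long, along y) stands on two end posts (12 mm wide, 71 mm above the desk) at x = -45 mm.
- gauge (a point): Middle of the gauge rod's top line: its height (69 mm above the desk) is the marked height for the cap tops, 11 mm below a free cap top. The row of recesses runs parallel to it, 55 mm further along the tester's x.
- spring_a_center (a point): One of three look-alike loose spring cartridges: aluminium cup (32 mm wide, 44 mm high, foot bevelled), above it a flat brass cap (22 mm wide, 5 mm thick) on a coil spring; 68 mm from foot to free cap top, 0.14 kg. Stands upright in any one of the tester's recesses, weak, right or stiff. Point: centre of the cup, 22 mm above its foot, 46 mm below the free cap top; z up.
- spring_b_center (a point): One of three look-alike loose spring cartridges: aluminium cup (32 mm wide, 44 mm high, foot bevelled), above it a flat brass cap (22 mm wide, 5 mm thick) on a coil spring; 68 mm from foot to free cap top, 0.14 kg. Stands upright in any one of the tester's recesses, weak, right or stiff. Point: centre of the cup, 22 mm above its foot, 46 mm below the free cap top; z up.
- spring_c_center (a point): One of three look-alike loose spring cartridges: aluminium cup (32 mm wide, 44 mm high, foot bevelled), above it a flat brass cap (22 mm wide, 5 mm thick) on a coil spring; 68 mm from foot to free cap top, 0.14 kg. Stands upright in any one of the tester's recesses, weak, right or stiff. Point: centre of the cup, 22 mm above its foot, 46 mm below the free cap top; z up.
- spring_a_cap (a joint): How far the cap of spring_a is pressed down into its cup, in m: 0 free, 0.011 when the cap top is level with the top of the gauge rod while the cartridge stands in the tester, 0.018 coil-bound. The spring pushes back from the start (a fifth of its force at the mark) and its force grows evenly; at the mark about 4.5 N (weak), 11 N (right) or 17.5 N (stiff).
- spring_b_cap (a joint): How far the cap of spring_b is pressed down into its cup, in m: 0 free, 0.011 when the cap top is level with the top of the gauge rod while the cartridge stands in the tester, 0.018 coil-bound. The spring pushes back from the start (a fifth of its force at the mark) and its force grows evenly; at the mark about 4.5 N (weak), 11 N (right) or 17.5 N (stiff).
- spring_c_cap (a joint): How far the cap of spring_c is pressed down into its cup, in m: 0 free, 0.011 when the cap top is level with the top of the gauge rod while the cartridge stands in the tester, 0.018 coil-bound. The spring pushes back from the start (a fifth of its force at the mark) and its force grows evenly; at the mark about 4.5 N (weak), 11 N (right) or 17.5 N (stiff).
- socket (a point): Centre of the mouth of the empty round socket, level with the top of the selector's fixed grey block (150 x 150 x 30 mm, its centre 35 mm along +x): 34.5 mm wide, bevelled, 10 mm deep. Fully home, a cartridge's cup centre is 12 mm above this point. Five brass studs and a black lever, up to 30 mm above the block, on its +x part; free room along y on both sides of the socket.
- pin (a point): Centre of the flat top of an upright brass pin (8 mm wide) on the selector, 43 mm beyond the socket's centre along its x: its height (77 mm above the desk, 47 mm above the block) is the marked height for the cap top of a cartridge that is fully home in the socket, again 11 mm of spring travel.
- toroid: Bystander: green ferrite ring lying flat, 52 mm wide, 16 mm high; origin under its centre.
- knob: Bystander: amber tuning knob lying on its broad side, 48 mm wide, 26 mm high; origin under its centre.
- dummy_load: Bystander: finned aluminium can standing upright, 76 mm wide, 138 mm high; origin under its centre.
- pliers: Bystander: steel pliers with red handles lying flat, 175 mm long along x, 62 mm wide, 14 mm high; origin at the desk under the joint of the jaws.

How it is judged:
By the outcome, as a careful person would: the job done as asked, in the order asked, and still so for the second after the job is handed in, with the robot touching nothing.
It also fails if it takes over 72 s, if anything falls off the work surface, if the arm or the gripper's body presses on something with over 40 N, if the wrist force passes 120 N, or if a joint passes its speed limit or range.

## Working session

There is one attempt and no reset: what is moved stays moved. The work goes in short steps, each a Python script; the robot and the scene stay as the last script left them, time stands still between calls to the robot, and variables do not carry over. Pictures are saved under pics/ and viewed, at most 10 in all, crops included, and the job is handed in when it is done.

```bash
ls; mkdir -p pics; python3 - <<'E'
from plant import robot, jaws, imaging
import cv2,numpy as np
for n in ("scene","top"):
    f=imaging.grab_frame(n); cv2.imwrite(f"pics/{n}0.png",f["frame"][:,:,::-1]); print(n,{k:v for k,v in f.items() if k!="frame"})
f=imaging.grab_frame("wrist"); print(f.keys(), f["T_tool_cam"],f["fx"],f["cx"],f["cy"])
print(robot.grip_point_offset,robot.current_time(),robot.current_tool_rot(),robot.current_position(),robot.current_contact_force())
E
```

```text
pics
scene {'fx': 475.80062503443435, 'fy': 475.80062503443435, 'cx': 318.0858404069384, 'cy': 199.74885630990738, 'xyz': array([1.38266173, 0.10065689, 0.78394818]), 'orientation': array([0.25220774, 0.31952031, 0.72510042, 0.55545243])}
top {'fx': 469.3377115062749, 'fy': 469.3377115062749, 'cx': 319.0617396320243, 'cy': 203.1885922307445, 'xyz': array([ 0.37665675, -0.08069994,  1.39551353]), 'orientation': array([-0.05924256,  0.06507447,  0.70678959, -0.70192885])}
dict_keys(['frame', 'fx', 'fy', 'cx', 'cy', 'T_tool_cam']) [[ 9.87560331e-04  9.53370149e-01  3.01801893e-01  7.62878533e-02]
 [ 9.99999497e-01 -8.88646449e-04 -4.65042927e-04 -4.84899741e-04]
 [-1.75162864e-04  3.01802201e-01 -9.53370548e-01 -1.42598664e-01]
 [ 0.00000000e+00  0.00000000e+00  0.00000000e+00  1.00000000e+00]] 322.0560636490553 314.9667377654786 200.46975530538643
0.0187 0.15 [ 9.93518894e-01  1.13666060e-01  6.05829294e-05 -4.79147081e-04] [ 0.13551761 -0.5842514   0.23073293] [-0.29796265 -0.3735293   0.27324417]
```

View pics/scene0.png

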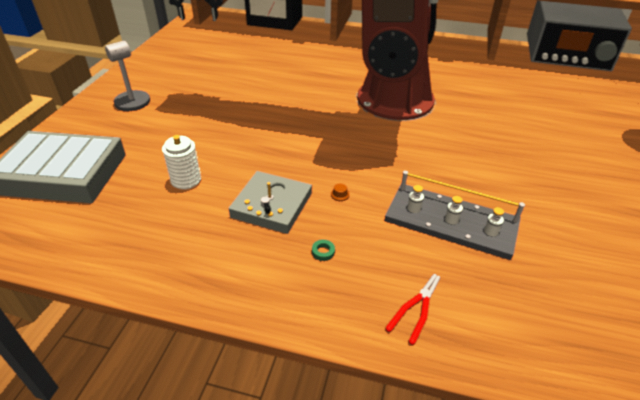

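View pics/top0.png

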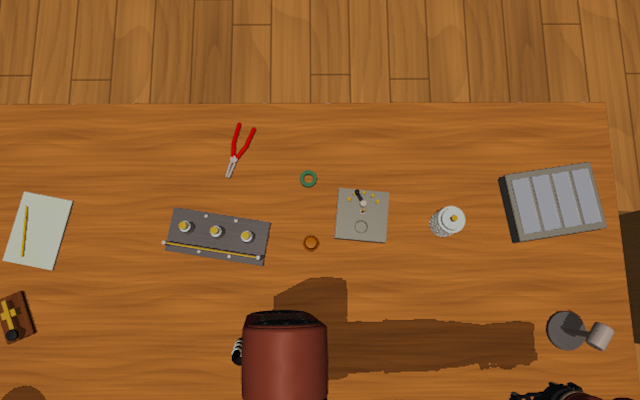

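The scene picture shows the tester at the right (cartridge caps near (417,190), (456,203), (498,213)) and the selector at (270,200). In the top view the caps are near (184,226), (216,230) and (247,236), and the empty socket near (361,227). The lever and pin are near (362,200). The toroid is at (308,178), the knob at (311,243), the pliers at (238,150) and the dummy load at (447,221).

```bash
cat > h.py <<'E'
from plant import robot, jaws, imaging, inverse_kinematics, ticket
import cv2, numpy as np
from scipy.spatial.transform import Rotation as R
def cam(n):
    p,q=np.array(robot.current_position()),robot.current_tool_rot()
    f=imaging.grab_frame(n)
    if n=="wrist":
        T=np.eye(4);T[:3,:3]=R.from_quat(q).as_matrix();T[:3,3]=p;T=T@f["T_tool_cam"];f["Rm"],f["xyz"]=T[:3,:3],T[:3,3]
    else: f["Rm"]=R.from_quat(f["orientation"]).as_matrix()
    return f
def ray(f,uv,z):
    d=f["Rm"]@np.array([(uv[0]-f["cx"])/f["fx"],-(uv[1]-f["cy"])/f["fy"],-1])
    return f["xyz"]+d*(z-f["xyz"][2])/d[2]
def proj(f,P):
    c=f["Rm"].T@(np.array(P)-f["xyz"]);return np.array([f["cx"]-f["fx"]*c[0]/c[2],f["cy"]+f["fy"]*c[1]/c[2]])
def down(yaw):  # tool z down, tool x axis at angle yaw in world
    return (R.from_euler("z",yaw)*R.from_quat([1,0,0,0])).as_quat()
def save(f,name): cv2.imwrite(f"pics/{name}.png",f["frame"][:,:,::-1])
E
python3 - <<'E'
from h import *
f=cam("top")
for n,uv,z in [("capL",(184,226),.08),("capM",(216,230),.08),("capR",(247,236),.08),("socket",(361,227),.03),("rodL",(164,242),.069),("rodR",(266,262),.069),("sel00",(337,188),.03),("sel10",(389,192),.03),("sel01",(335,238),.03),("tor",(308,178),.016),("knob",(311,243),.026),("pin",(362,210),.077),("dl",(452,218),.138)]:
    print(n,ray(f,uv,z).round(3))
print(R.from_quat(robot.current_tool_rot()).as_matrix().round(2), down(0))
E
```

```text
capL [0.548 0.288 0.08 ]
capM [0.536 0.198 0.08 ]
capR [0.518 0.111 0.08 ]
socket [ 0.548 -0.215  0.03 ]
rodL [0.504 0.346 0.069]
rodR [0.446 0.058 0.069]
sel00 [ 0.665 -0.147  0.03 ]
sel10 [ 0.652 -0.301  0.03 ]
sel01 [ 0.516 -0.139  0.03 ]
tor [ 0.699 -0.06   0.016]
knob [ 0.502 -0.069  0.026]
pin [ 0.591 -0.215  0.077]
dl [ 0.557 -0.452  0.138]
[[ 0.97  0.23  0.  ]
 [ 0.23 -0.97  0.  ]
 [ 0.   -0.   -1.  ]] [1. 0. 0. 0.]
```

```bash
python3 - <<'E'
from h import *
robot.move_ptp([0.545,-0.215,0.22],down(-0.07))
f=cam("wrist");save(f,"sel1"); np.save("sel1.npy",{k:v for k,v in f.items()},allow_pickle=True)
jaws.move_gripper(0.0)
robot.move_ptp([0.53,0.198,0.20],down(-0.18))
f=cam("wrist");save(f,"tes1"); np.save("tes1.npy",{k:v for k,v in f.items()},allow_pickle=True)
print(robot.current_time(),robot.current_position(),robot.current_width(),robot.current_contact_force())
E
```

```text
7.5417 [0.53003001 0.1979106  0.19996973] -0.00012420116623560043 [-0.01689953 -0.01267098  0.03493927]
```

View pics/sel1.png

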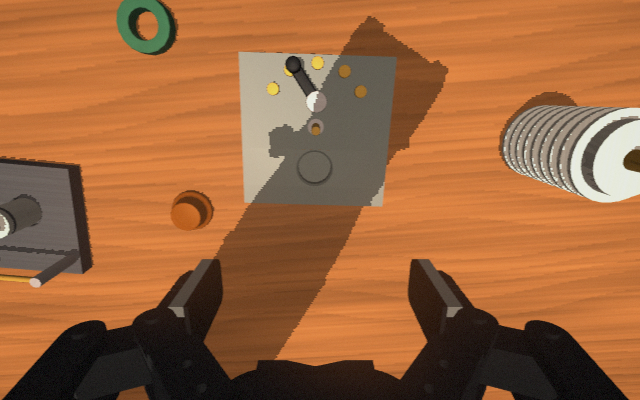

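View pics/tes1.png

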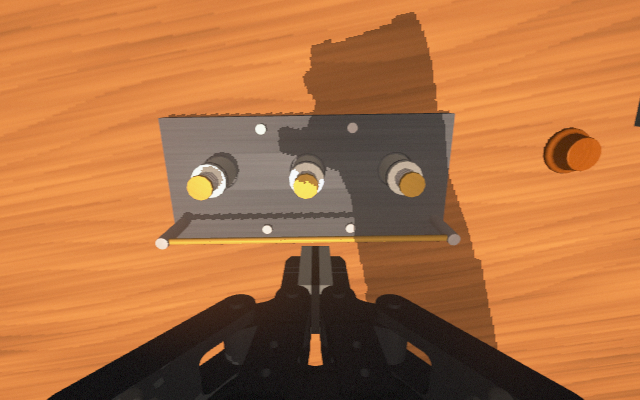

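The selector picture shows the empty socket as a circle at (314,167), radius about 17 px, with the brass pin just above it at (315,127). In the tester picture the three caps are at (200,188), (306,187) and (411,184), and the rod runs along row 241 between posts at (162,243) and (454,239).

```bash
cat > m.py <<'E'
from h import *
def caps(f,z=.08,roi=(140,210,150,450)):
    hsv=cv2.cvtColor(f["frame"],cv2.COLOR_RGB2HSV)
    m=cv2.inRange(hsv,(18,120,60),(32,255,255)); k=np.zeros_like(m);a,b,c,d=roi;k[a:b,c:d]=255;m&=k
    m=cv2.morphologyEx(m,cv2.MORPH_CLOSE,np.ones((5,5)))
    o=[]
    for c in cv2.findContours(m,0,2)[0]:
        if cv2.contourArea(c)>200:
            e=cv2.fitEllipse(cv2.convexHull(c)); o.append((e[0],np.round(e[1],1),ray(f,e[0],z).round(4)))
    return sorted(o,key=lambda t:t[0][0])
E
python3 - <<'E'
from m import *
f=np.load("tes1.npy",allow_pickle=True).item()
for c in caps(f): print(c)
print([ray(f,p,.071).round(4) for p in ((162,243),(454,239))])
g=np.load("sel1.npy",allow_pickle=True).item()
c=g["frame"][140:195,285:345]; cv2.imwrite("pics/sock.png",cv2.resize(c,None,fx=10,fy=10,interpolation=cv2.INTER_CUBIC)[:,:,::-1])
e=cv2.Canny(cv2.cvtColor(g["frame"],cv2.COLOR_RGB2GRAY),25,60)
ys,xs=np.nonzero(e[140:195,285:345]);xs=xs+285;ys=ys+140
r=np.hypot(xs-314.5,ys-167);s=(r>13)&(r<21)
el=cv2.fitEllipse(np.stack([xs[s],ys[s]],1).astype(np.float32)); print(el,ray(g,el[0],.03))
m=ray(g,(239,52),.03),ray(g,(396,57),.03),ray(g,(245,203),.03),ray(g,(382,206),.03); print(np.round(m,4)); print(ray(g,(315,127),.077))
E
```

```text
((199.175537109375, 187.69239807128906), array([23. , 26.3]), array([0.5518, 0.2933, 0.08  ]))
((305.1583557128906, 186.33203125), array([23.3, 24.6]), array([0.537, 0.205, 0.08 ]))
((411.77435302734375, 184.0551300048828), array([23.7, 24.1]), array([0.523 , 0.1163, 0.08  ]))
[array([0.5051, 0.3459, 0.071 ]), array([0.4611, 0.0805, 0.071 ])]
((314.1230163574219, 167.02464294433594), (33.59375762939453, 34.3056755065918), 97.1630859375) [ 0.55249393 -0.2154283   0.03      ]
[[ 0.6676 -0.1524  0.03  ]
 [ 0.6529 -0.3005  0.03  ]
 [ 0.5182 -0.1377  0.03  ]
 [ 0.5043 -0.2861  0.03  ]]
[ 0.59725954 -0.21947104  0.077     ]
```

View pics/sock.png

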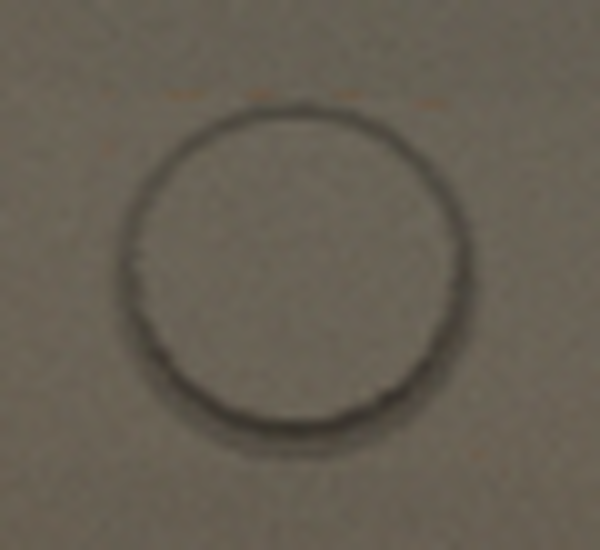

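Cap spacing (about 90 mm) and block size (about 149 mm) both agree with the given dimensions. The tester yaw is about -0.162 and the selector yaw about -0.099. Next I press the caps.

```bash
cat > press.py <<'E'
from h import *
def press(xy,zm,clear=.012,hold=1.15):
    fz=lambda n:np.mean([robot.current_contact_force()[2] for _ in range(n)])
    robot.move_l([*xy,zm+.011+clear],rate=.12); robot.sleep(.1); b=fz(3)
    robot.move_l([*xy,zm+.003],rate=.05); robot.sleep(.1)
    s=robot.current_position()[2]-zm-.003
    z=zm-s; robot.move_l([*xy,z],rate=.02); robot.sleep(.1)
    e=robot.current_position()[2]-zm
    if abs(e)>.0004: z-=e; robot.move_l([*xy,z],rate=.02)
    o=[]
    for _ in range(4): robot.sleep(hold/4); o.append((robot.current_contact_force()[2]-b,robot.current_position()[2]))
    print("base",round(b,2),"sag",round(s,5),np.round(o,4).tolist(),"t",robot.current_time())
    robot.move_l([*xy,zm+.011+clear],rate=.08)
    return np.mean(o,0)[0]
E
python3 - <<'E'
from press import *
P=[(.537,.205),(.523,.1163),(.5518,.2933)]
q=down(-.162)
robot.move_ptp([*P[0],.11],q)
for i,p in enumerate(P):
    F=press(p,.069); print(i,F)
    if 9<F<13: break
E
```

```text
base 0.59 sag 0.00052 [[3.9858, 0.0685], [4.28, 0.0685], [4.3846, 0.0685], [4.2893, 0.0685]] t 10.6
0 4.234914786481938
base 1.08 sag 0.00045 [[9.2535, 0.0693], [10.0495, 0.0693], [9.7735, 0.0693], [9.255, 0.0693]] t 14.25
1 9.582902073536491
```

The middle cartridge reads about 4.2 N (weak) and the one on the robot's right reads about 10 N, so that is the right one. I'll recheck its cap with the fingers open, then grasp and lift it.

```bash
python3 - <<'E'
from m import *
robot.move_l([.523,.1163,.15],rate=.2)
jaws.move_gripper(.06,40)
f=cam("wrist")
cs=caps(f,roi=(150,300,230,400)); print(cs, proj(f,[.523,.1163,.08]))
c=min((c[2] for c in cs),key=lambda p:np.hypot(p[0]-.523,p[1]-.1163)); save(f,"g1"); print(c)
xy=[.523,.1163] if np.hypot(c[0]-.523,c[1]-.1163)>.006 else (c[:2]+[.523,.1163])/2
robot.move_l([*xy,.06],rate=.15); print(robot.current_contact_force())
robot.move_l([*xy,.022],rate=.08); print(robot.current_contact_force())
jaws.move_gripper(.02,40); print(robot.current_width(),robot.current_gripper_force(),robot.current_contact_force(),robot.current_position())
robot.move_l([*xy,.05],rate=.08); robot.move_l([*xy,.15],rate=.2)
f=cam("wrist"); save(f,"g2"); np.save("g2.npy",f,allow_pickle=True); print(robot.current_width(),robot.current_contact_force(),robot.current_time(), caps(f,z=.208,roi=(150,399,200,450)))
E
```

```text
[((292.2738037109375, 273.9808654785156), array([11.9, 80.7]), array([0.4777, 0.1408, 0.08  ])), ((315.3897705078125, 213.4523162841797), array([26.2, 30.4]), array([0.5223, 0.1161, 0.08  ]))] [314.95422661 212.54104085]
[0.5223 0.1161 0.08  ]
[-0.18985128  0.72251986  0.92651407]
[-0.87379233  0.12047921  0.25341175]
0.03094590100188117 39.86596316099167 [0.12524183 0.50107785 4.51316417] [0.52322735 0.11616174 0.02272269]
0.031317806094200824 [ 0.30424832  1.68966235 -1.27048733] 18.725 [((315.0308532714844, 340.3064880371094), array([53.7, 66.8]), array([0.526 , 0.1155, 0.208 ]))]
```

View pics/g2.png

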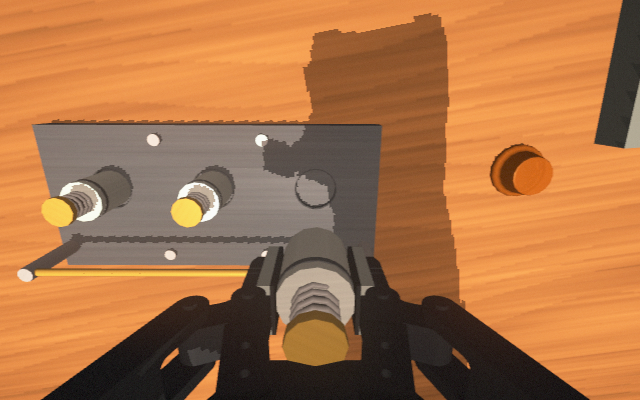

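The cartridge is held between the pads, its cap at (315,340) and cup upright. Its empty recess shows at (315,190) and the other two cartridges still stand at (60,211) and (188,211). Next I carry it over the socket and measure the socket from there.

```bash
cat > circ.py <<'E'
from h import *
def circ(f,guess,z,rad,name=None):
    """rim circle by RANSAC-like trimmed fit on edge points cast to plane z; returns centre xy, radius"""
    g=cv2.GaussianBlur(cv2.cvtColor(f["frame"],cv2.COLOR_RGB2GRAY),(3,3),0); e=cv2.Canny(g,20,50)
    ys,xs=np.nonzero(e); d=np.array([ray(f,(x,y),z)[:2] for x,y in zip(xs,ys) if np.hypot(*(proj(f,[*guess,z])-[x,y]))<60])
    best=None;rng=np.random.default_rng(0)
    for r in np.arange(rad-.0012,rad+.0013,.0004):
        for dx in np.arange(-.006,.0061,.0005):
            for dy in np.arange(-.006,.0061,.0005):
                n=(abs(np.hypot(d[:,0]-guess[0]-dx,d[:,1]-guess[1]-dy)-r)<.0006).sum()
                if best is None or n>best[0]: best=(n,guess[0]+dx,guess[1]+dy,r)
    n,x,y,r=best; s=d[abs(np.hypot(d[:,0]-x,d[:,1]-y)-r)<.001]
    A=np.c_[2*s,np.ones(len(s))];p=np.linalg.lstsq(A,(s**2).sum(1),rcond=None)[0]
    return p[:2],np.sqrt(p[2]+p[:2]@p[:2]),n,len(s)
E
python3 - <<'E'
from circ import *
g=np.load("g2.npy",allow_pickle=True).item(); print("recess",circ(g,(.5225,.116),.018,.0175))
g=np.load("sel1.npy",allow_pickle=True).item(); print("sel1",circ(g,(.5522,-.2155),.03,.0175))
robot.move_ptp([.552,-.2155,.162],down(-.099)); robot.sleep(.2)
for z in (.162,.135):
    robot.move_l([.552,-.2155,z]); robot.sleep(.15)
    f=cam("wrist"); save(f,f"s{int(z*1e3)}"); np.save(f"s{int(z*1e3)}.npy",f,allow_pickle=True); print(robot.current_position(),circ(f,(.5522,-.2155),.03,.0175))
print(robot.current_time(),robot.current_width(),robot.current_contact_force())
E
```

```text
recess (array([0.52148347, 0.11555936]), np.float64(0.017505811216142746), np.int64(94), 125)
sel1 (array([ 0.55246555, -0.21540981]), np.float64(0.0189367495485565), np.int64(95), 122)
[ 0.5519876  -0.21551626  0.16199788] (array([ 0.55311036, -0.21391579]), np.float64(0.017508584219935133), np.int64(102), 128)
[ 0.55243018 -0.21577762  0.13604043] (array([ 0.55437387, -0.21565439]), np.float64(0.016325162212718028), np.int64(111), 138)
24.5583 0.031153412558714573 [ 0.14681361 -1.10208122 -1.16510848]
```

View pics/s135.png

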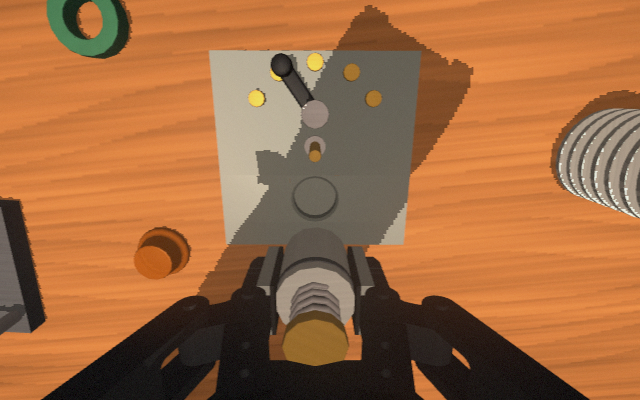

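The socket mouth is clear at (315,197), radius about 22 px, and the block corners are at (210,51), (421,51), (405,244) and (226,244). The bevelled rim gives two edges, so I'll fit the outer one consistently and cross-check it against the block outline and the pin.

```bash
python3 - <<'E'
from circ import *
for n in ("sel1","s162","s135"):
    g=np.load(n+".npy",allow_pickle=True).item()
    for r in (.0190,.0172): print(n,r,circ(g,(.5525,-.2155),.03 if r>.018 else .0285,r))
g=np.load("s135.npy",allow_pickle=True).item()
C=np.array([ray(g,p,.03)[:2] for p in ((210,51),(421,51),(405,244),(226,244))]); c=C.mean(0); print(C.round(4).tolist())
d=(C[0]+C[1]-C[2]-C[3]);print("block",c, c-.035*d/np.hypot(*d), np.arctan2(d[1],d[0]))
for p in ((315,153),(315,155)): print("pin",ray(g,p,.077)-.043*np.r_[d/np.hypot(*d),0])
c=cv2.resize(g["frame"][130:235,265:365],None,fx=5,fy=5,interpolation=cv2.INTER_CUBIC)[:,:,::-1]
cv2.imwrite("pics/z.png",c)
E
```

```text
sel1 0.019 (array([ 0.5523949 , -0.21542378]), np.float64(0.01900533347042131), np.int64(105), 131)
sel1 0.0172 (array([ 0.55253341, -0.21540056]), np.float64(0.015914761744230243), np.int64(89), 110)
s162 0.019 (array([ 0.55192453, -0.21540694]), np.float64(0.0189899077094522), np.int64(109), 129)
s162 0.0172 (array([ 0.55243466, -0.21540024]), np.float64(0.01849348918171135), np.int64(103), 129)
s135 0.019 (array([ 0.55157464, -0.21531209]), np.float64(0.01919787797760583), np.int64(128), 148)
s135 0.0172 (array([ 0.5540128 , -0.21563908]), np.float64(0.016491208646036027), np.int64(113), 142)
[[0.6674, -0.1526], [0.6528, -0.3009], [0.5041, -0.2876], [0.519, -0.1369]]
block [ 0.58582268 -0.2194928 ] [ 0.55098894 -0.21608535] -0.09751025157219144
pin [ 0.55303162 -0.21585579  0.077     ]
pin [ 0.55177792 -0.21573256  0.077     ]
```

View pics/z.png

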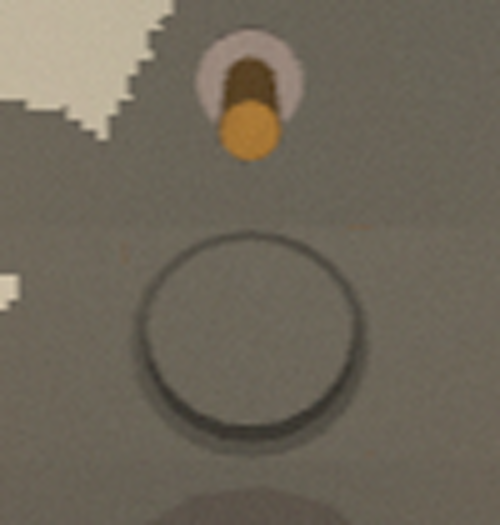

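```bash
cat > ins.py <<'E'
from h import *
def steps(xy,z0,z1,dz=.0015,lim=8):
    z=z0
    while z>z1:
        z=max(z-dz,z1); robot.move_l([*xy,z],rate=.03); F=np.array(robot.current_contact_force())
        if np.hypot(F[0]-b[0],F[1]-b[1])>lim or F[2]-b[2]>lim: break
    p=np.array(robot.current_position()); print("cmd z",round(z,4),"pos",p.round(4),"dF",(F-b).round(1),round(robot.current_time(),2),flush=True)
    return z,p,F-b
xy=np.array([.5523,-.2156])
robot.move_l([*xy,.06]); robot.sleep(.15); b=np.mean([robot.current_contact_force() for _ in range(3)],0); print(robot.current_position(),b)
robot.move_l([*xy,.042],rate=.05)
z,p,F=steps(xy,.042,.0307)
E
python3 ins.py
```

```text
[ 0.55316187 -0.21617882  0.06157618] [ 0.17877855 -0.08135651 -0.89433143]
cmd z 0.0307 pos [ 0.5524 -0.2156  0.0308] dF [-0.6 -0.6 -0.2] 27.87
```

```bash
sed -i '/^xy=/,$d' ins.py; python3 - <<'E'
import ins; from ins import *
xy=(.5523,-.2156); ins.b=np.array(robot.current_contact_force())
z,p,F=steps(xy,.0307,.0280,dz=.0005,lim=5)
E
```

```text
cmd z 0.0302 pos [ 0.5524 -0.2156  0.0307] dF [-2.4  0.9  6.6] 28.12
```

It went in without force and met the socket floor at the expected height. Now I release, check and press.

```bash
python3 - <<'E'
from press import *
from m import caps
robot.move_l([.5523,-.2156,.0307],rate=.03)
jaws.move_gripper(.06); print(robot.current_contact_force())
robot.move_l([.5523,-.2156,.07],rate=.08); robot.move_l([.5523,-.2156,.158],rate=.2); robot.sleep(.15)
f=cam("wrist"); save(f,"p1"); cs=caps(f,z=.088,roi=(150,260,230,400)); print(cs)
jaws.move_gripper(0.0)
print(press((.5518,-.2156),.077))
robot.move_l([.5518,-.2156,.16],rate=.2); robot.sleep(.2)
f=cam("wrist"); save(f,"p2"); print(caps(f,z=.088,roi=(150,260,230,400)),robot.current_time(),robot.current_contact_force())
E
```

```text
[-0.77664459 -0.13718625  1.09383282]
[((315.2577819824219, 212.94564819335938), array([28.4, 29.8]), array([ 0.5517, -0.2151,  0.088 ]))]
base 0.38 sag 0.00069 [[10.246, 0.0771], [10.2155, 0.0771], [10.656, 0.077], [10.4964, 0.077]] t 33.9917
10.40347016680095
[((315.06744384765625, 211.77212524414062), array([27.2, 27.8]), array([ 0.5514, -0.2151,  0.088 ]))] 35.1417 [ 0.3734211  -0.98378403 -0.72423934]
```

View pics/p2.png

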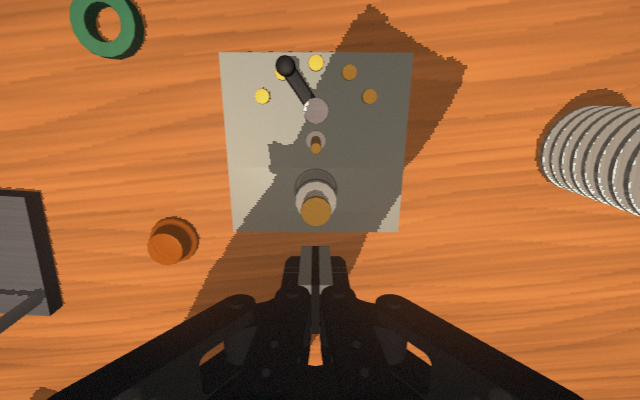

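The cartridge stands upright in the socket with its cap at (315,211). It read 10.4 N at the pin height, and nothing around it has moved. The gripper is clear, so I hand in.

```bash
python3 -c "
from plant import ticket; print(ticket.job_done())"
```

```text
the job is handed in; nothing more can be done
None
```

I found the 11 N cartridge (about 10 N at the gauge mark; the one other I pressed read about 4 N and I left the third unpressed), seated it fully home in the selector socket, proved it there at 10.4 N level with the pin, and handed the job in after about 35 s.

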